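Set a microscope counter-spring on the spring tester

ROBOT

A 7-joint arm with a two-finger parallel gripper is mounted at the origin on the work surface. World frame = base frame: x ahead of the robot, y to its left, z up, the work surface at z = 0. Lengths are in m, angles in degrees, forces in N, time in s.
With the tool pointing down it reaches from about 0.4 to 0.875 m from the base axis. Payload 4.4 kg.
Tool frame: the origin (TCP) lies between the finger pads; the fingertips stand 25 mm ahead of it and the grasp point (between the pads) lies 6 mm ahead of it; z points along the fingers, x is the direction in which the jaws open and shut, and the axes are right-handed (so a half turn about z gives the same grasp; the last joint's range is limited). The gripper opens to 85 mm and grips with 20 to 120 N. Pads are 22 mm wide; open, the fingers measure 114 mm over their backs; the gripper's body (76 mm by 85 mm) begins 54 mm behind the grasp point. The pads swing forward as they close: fully open they stand 13 mm farther back than shut.
Start: joints at [-66.967, 36.005, 2.206, 86.941, -1.547, 57.084, -1.146], TCP at [0.293, 0.58, 0.256] pointing down, gripper open.
Joint ranges: [-175.42, 175.42], [-21.48, 121.26], [-71.46, 75.88], [10.55, 141.38], [-63.04, 243.04], [13.31, 113.54], [-168.57, 168.57]. Speed limits (degrees/s): [147.25, 147.25, 180, 180, 180, 180, 180].

INTERFACE

Orientations are given as a 3x3 rotation matrix whose columns are the frame's x, y, z axes.
In Python, from bench import bot, optics, workorder gives the robot as it stands. The module is installed in compiled form; this text tells all that it offers.
- The arm moves only by the tool jog_arm, never from a script. Its argument "steps" is a list of rows, each a list of 6 numbers: the shift along the tool's x, y, z in mm, then the turn, a rotation vector about the tool's x, y, z in rad. In form: [[x, y, z, rx, ry, rz], ...]. A call has 1 to 12 rows; each row shifts and turns the commanded pose from where the row before left it, along the tool's axes as they then stand; what a row does not reach is not made up. A row lasts 1/10 s, in which the tool goes at most 50 mm and 8.59 degrees, less where a joint would pass 70% of its speed; a pose out of reach is approached as far as the arm can. A call with a gripper value outside its range is refused whole. "claw" is the closure, from 0 (fully open) to 1 (shut), set as the call begins (left out, the last holds). The fingers move at their own pace and stop on an object; "grip_force" is the grip in N (left out, the last holds). Time passes only in rows, so rows that do not move let the fingers close. It gives the time, the measured TCP pose, the force and the opening at its end, in the units of the state.
- bot.sense(): the state, without advancing time (a new reading comes with each control period).
- optics.read_camera(name): name is "scene" or "top" or "wrist"; returns a dict with "color" (420x560x3 uint8, blue, green, red), "range_z" (420x560 float32, m along the optical axis (not along the pixel's ray), 0 where there is no reading), "mtx" (3x3 intrinsics, pixels), "origin" and "attitude" of the camera in the world. Camera axes: x right, y down, z forward; pixel columns grow to the right and rows downward; lengths in m; the calibration is good to about 2 mm. A picture is of the moment at which its call begins.
- workorder.close_job(): hands the job in, once; it reports no verdict.
The state is a dict: "clock": time; "joint_pos": joint angles; "joint_velocities": joint speeds; "effort": joint torques, N m; "tool_pos": TCP position; "tool_rot": TCP orientation; "wrist_force": force on the tool from outside, world axes, zero at the start; "torque": the same for the moment, N m; "width": finger opening in m.
Only numpy, scipy, OpenCV 4.12 (cv2) and the standard library are available. Lean on these libraries where they do the work, as an engineer would, in place of code of your own. Each camera call takes 0.05 s, during which the arm holds its last target.

TASK

On the bench spring tester, set the height of the focus-arm spring with the tester's sliding wedge so that, when you press straight down on the black button of the press plate with 18 newtons, the pointer stands level with the reference mark. Make a final check by holding that load for about a second with pointer and mark level, then let the plate come fully back up. Never press the plate with more than 25 newtons and leave the eyepiece, the jar and the screwdriver where they are.

Things in the scene. Friction and masses are not known exactly. Their poses are not given: they have to be found in the camera images.
- tester: Grey bench spring tester, fixed. Origin on the bench under the centre of its base block (150 mm along x, 120 mm along y, 30 mm high); z up. On the block a round spring seat, a steel coil spring and a round press plate. At y = 52 mm two guide uprights (34 mm over both, 126 mm high), at y = 125 mm a scale plate (24 mm wide, 126 mm high). On the -y side the wedge on a track 50 mm wide, 6 mm high.
- press_plate (a joint): How far the press plate (64 mm steel disc) is pushed down towards the spring seat, m: 0 released, 0.034 at most. Force to push it down: preload + 0.60 N per mm. The preload is hidden, 1 to 8 N. The wedge lifts seat, spring and plate together by 0.27 mm per mm of its travel. At the start the spring always stands too low: at 18 N the pointer sinks well below the mark.
- button_top (a point): Centre of the top of the black button (28 mm across, 8 mm high) on the press plate, above the tester's origin: the place to press. Released, it stands 112 mm above the bench plus the lift of the wedge; moves with the plate.
- pointer_tip (a point): Tip of the pointer, a dark bar 10 mm wide and 3 mm thick that sticks out of the press plate to the tester's +y, 86 mm from the plate's centre; the point is at mid thickness, 12 mm lower than the button's top, and moves with the plate.
- mark_tip (a point): Inner end of the reference mark, a dark level bar 12 mm wide and 3 mm thick that points from the scale plate to the pointer, 90 mm from the plate's centre; the point is at mid thickness, 89 to 93 mm above the bench. It does not move during the job.
- wedge (a joint): Travel of the wedge inwards (tester's +y), m: 0 fully out, 0.085 fully in; it stays where it is left. Starts at 0 to 0.005; the right setting lies anywhere from 0.020 to 0.081. Pushing it in takes 9 to 13 N, pushing it back out less.
- tab_top (a point): Centre of the top of the wedge's upright steel tab, 36 mm along the tester's x, 10 mm thick along its y, from 8 to 64 mm above the bench. At wedge 0 it stands at tester x = 0, y = -155 mm; moves with the wedge. Push its outer (-y) face to move the wedge in.
- eyepiece: Black eyepiece standing upright, loose, 38 mm across, 56 mm high; origin at the centre of its underside. A bystander.
- jar: Glass specimen jar with white lid, loose, 52 mm across, 70 mm high; origin at the centre of its underside. A bystander.
- driver: Screwdriver with grey handle lying on the bench, loose, 160 mm long along its x, handle towards -x; origin in the middle underneath. A bystander.

How it is judged:
By the outcome, as a careful person would: the job done as asked, in the order asked, and still so for the second after the job is handed in, with the robot touching nothing.
It also fails if it takes over 72 s, if anything falls off the work surface, if the arm or the gripper's body presses on something with over 40 N, if the wrist force passes 120 N, or if a joint passes its speed limit or range.

## Working session

There is one attempt and no reset: what is moved stays moved. The work goes in short steps, Python scripts to look and compute and a tool call to move; the robot and the scene stay as the last step left them, time stands still between calls to the robot, and variables do not carry over. Pictures are saved under pics/ and viewed, and the job is handed in when it is done.

Besides the shell and the picture viewer there is one more tool, called after "Emit:" as a command line: name --pt "numbers of a row" for each row, then --argument value for the rest. jog_arm: Moves the arm, as the interface text tells. Its arguments: {"type":"object","properties":{"steps":{"type":"array"},"claw":{"type":"number"},"grip_force":{"type":"number"}},"required":["steps"]}

```bash
mkdir -p pics
python3 - <<'E'
from bench import bot, optics
import cv2,numpy as np,pickle
s=bot.sense(); print({k:np.round(v,4).tolist() for k,v in s.items()})
for n in ["scene","top"]:
    c=optics.read_camera(n); cv2.imwrite(f"pics/{n}0.png",c["color"]); pickle.dump(c,open(f"{n}0.pkl","wb"))
    print(n,c["mtx"].tolist(),np.round(c["origin"],3),np.round(c["attitude"],3).tolist())
E
```

```text
{'clock': 0.0, 'joint_pos': [-66.9663, 36.0591, 2.2019, 86.9965, -1.5473, 57.0825, -1.1472], 'joint_velocities': [-0.008, 0.0912, -0.027, -0.0748, -0.0309, 0.0823, -0.0143], 'effort': [0.0002, -56.3397, 1.2262, -19.3447, 0.011, 0.0102, 0.0], 'tool_pos': [0.2928, 0.5797, 0.2554], 'tool_rot': [[0.451, 0.8925, -0.0008], [0.8925, -0.451, -0.0017], [-0.0019, 0.0, -1.0]], 'wrist_force': [-0.1466, -0.1503, -0.8832], 'torque': [0.0662, 0.0044, 0.0229], 'width': 0.0852}
scene [[518.5193446335444, 0.0, 273.3853257543334], [0.0, 518.5193446335444, 210.8162530412309], [0.0, 0.0, 1.0]] [1.197 0.286 0.908] [[-0.35, 0.755, -0.555], [0.937, 0.282, -0.208], [0.0, -0.592, -0.806]]
top [[391.0131453918637, 0.0, 279.1543657752363], [0.0, 391.0131453918637, 206.86262408285995], [0.0, 0.0, 1.0]] [0.491 0.097 0.923] [[-0.012, -0.98, 0.199], [-1.0, 0.014, 0.008], [-0.01, -0.199, -0.98]]
```

View pics/scene0.png

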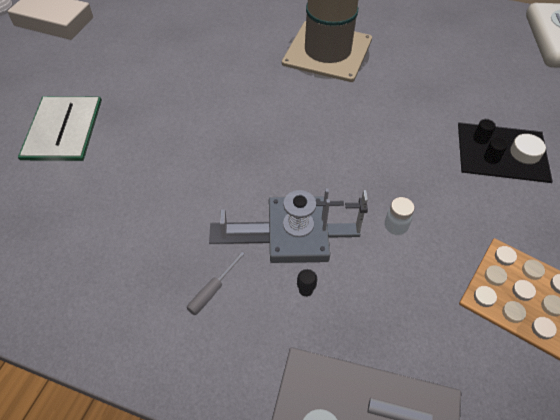

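View pics/top0.png

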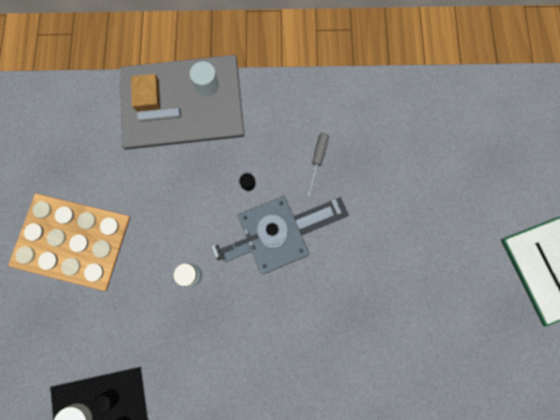

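The top picture shows the button at (272,229), the tab at (338,207) and the mark/scale plate at (218,252). The eyepiece is at (247,182), the jar at (186,274) and the driver near (318,165). In the scene picture the button is at (301,201) and the tab at (222,218).

```bash
cat > h.py <<'E'
import numpy as np,pickle,cv2
def cloud(c):
    z=c["range_z"].astype(float);K=c["mtx"];v,u=np.mgrid[:z.shape[0],:z.shape[1]]
    P=np.dstack([(u-K[0,2])/K[0,0]*z,(v-K[1,2])/K[1,1]*z,z])
    return P@np.array(c["attitude"]).T+np.array(c["origin"])
def proj(c,p):
    q=(np.asarray(p)-c["origin"])@np.array(c["attitude"]);K=c["mtx"]
    return np.c_[q[:,0]/q[:,2]*K[0,0]+K[0,2],q[:,1]/q[:,2]*K[1,1]+K[1,2]]
E
python3 - <<'E'
from h import *
for n,pts,box in [("top",dict(button=(272,229),tab=(338,207),jar=(186,274),eye=(247,182),mark=(218,252)),(190,360,180,290)),("scene",dict(button=(301,201),tab=(222,215),jar=(401,208),eye=(307,275),mark=(364,198),track=(230,240)),None)]:
    c=pickle.load(open(n+"0.pkl","rb"));W=cloud(c)
    for k,(u,v) in pts.items(): print(n,k,np.round(np.median(W[v-1:v+2,u-1:u+2].reshape(-1,3),0),4))
    # button: z 0.105-.125 dark; block top z~.03
    z=W[...,2]; 
    r=np.hypot(W[...,0]-.45,W[...,1]-.11)
    b=c["color"].max(2)<40
    m=(r<.15)&b&(z>.1)&(z<.13); print("button",W[m].mean(0) if m.any() else None,m.sum())
    m=(r<.12)&(z>.024)&(z<.036)
    p=W[m][:,:2].astype(np.float32); print("block",cv2.minAreaRect(p),m.sum())
    for lo,hi in [(.055,.075),(.105,.14)]:
        m=(r<.25)&(z>lo)&(z<hi); lab=cv2.connectedComponentsWithStats(m.astype(np.uint8))
        for i in range(1,lab[0]):
            q=W[lab[1]==i]
            if len(q)>5: print(lo,len(q),q.mean(0).round(4),q.min(0).round(3),q.max(0).round(3),lab[3][i].round())
    cv2.imwrite(f"pics/{n}z.png",cv2.resize(c["color"][170:300,190:420],None,fx=3.4,fy=3.4,interpolation=2))
E
```

```text
top button [0.6077 0.1194 0.1132]
top tab [ 0.6626 -0.0274  0.0639]
top jar [0.5187 0.3067 0.0703]
top eye [0.7255 0.1774 0.0579]
top mark [0.5614 0.2317 0.112 ]
button [0.59937928 0.11840474 0.11292268] 4
block ((0.5561114549636841, 0.10838739573955536), (0.0430147759616375, 0.10102090984582901), 21.2058048248291) 632
0.055 28 [ 0.6553 -0.0253  0.064 ] [ 0.649 -0.032  0.056] [ 0.663 -0.019  0.068] [337. 210.]
0.055 382 [0.5187 0.3082 0.0702] [0.497 0.287 0.057] [0.54  0.331 0.075] [185. 274.]
0.105 407 [0.6094 0.1192 0.1084] [0.579 0.088 0.105] [0.639 0.149 0.118] [272. 229.]
0.105 18 [0.6014 0.1721 0.1232] [0.598 0.169 0.107] [0.606 0.177 0.129] [246. 232.]
0.105 18 [0.5772 0.1623 0.1226] [0.573 0.159 0.106] [0.582 0.166 0.129] [251. 243.]
0.105 53 [0.5628 0.2343 0.1224] [0.552 0.229 0.105] [0.575 0.242 0.129] [216. 251.]
scene button [0.6095 0.1231 0.1137]
scene tab [ 0.664  -0.0231  0.0661]
scene jar [0.5237 0.3086 0.0706]
scene eye [0.7289 0.1782 0.0585]
scene mark [0.5678 0.2359 0.1264]
scene track [ 0.6788 -0.0036  0.0077]
button [0.59866023 0.11848617 0.11277481] 4
block ((0.
[... 174 characters left out ...]
0.075] [402. 208.]
0.055 31 [ 0.6547 -0.0252  0.0649] [ 0.648 -0.033  0.056] [ 0.663 -0.019  0.07 ] [223. 212.]
0.055 12 [0.5798 0.163  0.0646] [0.576 0.16  0.056] [0.581 0.165 0.074] [323. 210.]
0.055 35 [0.5673 0.2363 0.065 ] [0.552 0.229 0.055] [0.574 0.242 0.075] [360. 216.]
0.055 95 [0.6216 0.1237 0.0653] [0.605 0.103 0.055] [0.628 0.14  0.075] [298. 220.]
0.055 18 [0.6038 0.1733 0.0643] [0.599 0.169 0.055] [0.606 0.177 0.073] [325. 221.]
0.105 80 [0.5905 0.1686 0.1199] [0.572 0.159 0.105] [0.606 0.177 0.131] [327. 198.]
0.105 545 [0.6101 0.1201 0.1085] [0.578 0.089 0.105] [0.64  0.151 0.117] [299. 203.]
0.105 75 [0.5646 0.236  0.1208] [0.55  0.229 0.106] [0.575 0.242 0.13 ] [364. 198.]
```

View pics/scenez.png

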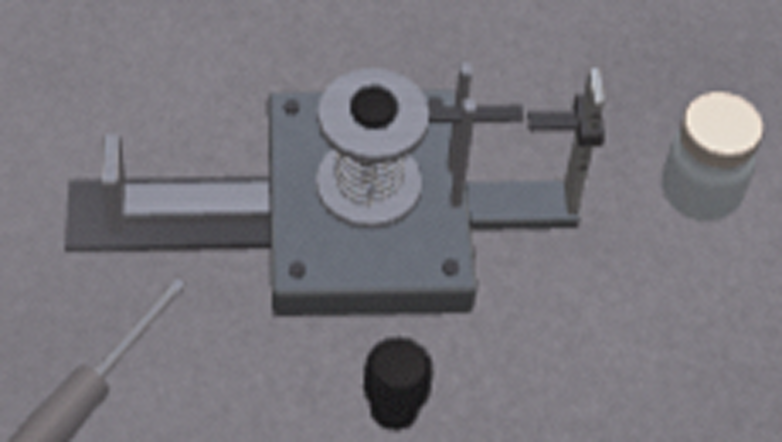

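View pics/topz.png

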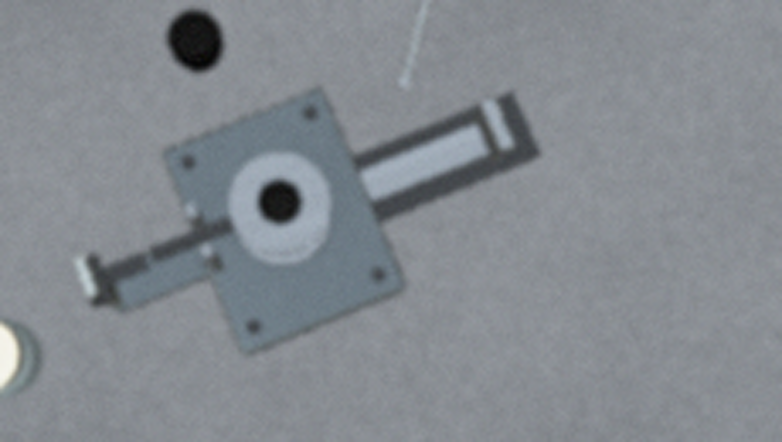

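Run:
```python
from bench import bot, optics
from h import *
c=optics.read_camera("wrist"); cv2.imwrite("pics/w0.png",c["color"]); s=bot.sense()
R=np.array(s["tool_rot"]);print(c["mtx"].tolist()); print("cam in tool",R.T@(c["origin"]-np.array(s["tool_pos"])),(R.T@c["attitude"]).round(3).tolist())
```

```text
[[315.3503511395918, 0.0, 276.464646649984], [0.0, 315.3503511395918, 210.49834497347095], [0.0, 0.0, 1.0]]
cam in tool [-0.00125337 -0.08486591 -0.11821035] [[1.0, -0.0, 0.0], [0.0, 0.945, 0.326], [-0.0, -0.326, 0.945]]
```

Emit:
jog_arm --pt "-22 41 0 0 0 0.07" --pt "-25 40 0 0 0 0.07" --pt "-28 38 0 0 0 0.07" --pt "-30 36 0 0 0 0.07" --claw 1

```text
clock: 0.55
tool_pos: [0.367, 0.4074, 0.256]
tool_rot: [[0.683, 0.73, 0.001], [0.73, -0.683, -0.0], [0.0, 0.001, -1.0]]
wrist_force: [0.7, 0.5, 0.9]
width: 0.0282
```

View pics/w0.png

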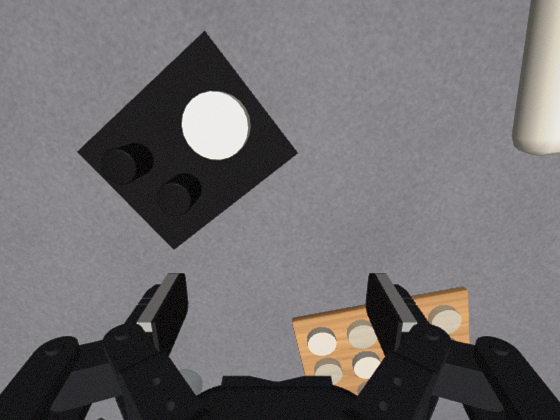

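The wrist picture shows the start area only: the fingers, the black tray at (190,140) and the palette. The wrist camera sits 85 mm behind along tool −y, tilted 19°.

```bash
cat >> h.py <<'E'
from scipy.spatial.transform import Rotation as Rn
O=np.array([.608,.1195,0]); A=np.radians(20)
EX=np.array([np.cos(A),np.sin(A),0]);EY=np.array([-np.sin(A),np.cos(A),0])
def head(d): # tool x heading deg, tool down
    d=np.radians(d);x=np.array([np.cos(d),np.sin(d),0]);z=np.array([0,0,-1.]);return np.c_[x,np.cross(z,x),z]
def plan(p1,R1,n,s=None):
    if s is None:
        from bench import bot; s=bot.sense()
    p=np.array(s["tool_pos"]);R=np.array(s["tool_rot"]);w=Rn.from_matrix(R.T@R1).as_rotvec()/n
    out=[];p0=p.copy()
    for i in range(n):
        t=p0+(np.array(p1)-p0)*(i+1)/n
        d=R.T@(t-p); row=[round(float(v)*1000,1) for v in d]+[round(float(v),4) for v in w]; out.append(row)
        p=p+R@(np.array(row[:3])/1000); R=R@Rn.from_rotvec(row[3:]).as_matrix()
    print(out)
def fr(p): p=np.asarray(p)-O; return np.array([p@EX,p@EY,p[2]])
def to(x,y,z): return O+x*EX+y*EY+np.array([0,0,z])
E
python3 -c "
from h import *
plan([.608,.1195,.175],head(110),11)"
```

```text
[[-4.2, 33.9, 7.4, 0.0001, 0.0, -0.1001], [-7.5, 33.3, 7.4, 0.0001, 0.0, -0.1001], [-10.8, 32.3, 7.4, 0.0001, 0.0, -0.1001], [-14.0, 31.2, 7.3, 0.0001, 0.0, -0.1001], [-17.0, 29.6, 7.4, 0.0001, 0.0, -0.1001], [-19.9, 27.7, 7.4, 0.0001, 0.0, -0.1001], [-22.6, 25.6, 7.4, 0.0001, 0.0, -0.1001], [-25.0, 23.2, 7.3, 0.0001, 0.0, -0.1001], [-27.2, 20.6, 7.4, 0.0001, 0.0, -0.1001], [-29.1, 17.8, 7.4, 0.0001, 0.0, -0.1001], [-30.8, 14.7, 7.3, 0.0001, 0.0, -0.1001]]
```

Emit:
jog_arm --pt "-4 34 7 0 0 -0.1" --pt "-7.5 33 7.5 0 0 -0.1" --pt "-11 32 7.5 0 0 -0.1" --pt "-14 31 7.5 0 0 -0.1" --pt "-17 30 7.5 0 0 -0.1" --pt "-20 28 7 0 0 -0.1" --pt "-22.5 25.5 7.5 0 0 -0.1" --pt "-25 23 7.5 0 0 -0.1" --pt "-27 20.5 7.5 0 0 -0.1" --pt "-29 18 7.5 0 0 -0.1" --pt "-31 15 7.5 0 0 -0.1" --pt "0 0 0 0 0 0"

```text
clock: 1.75
tool_pos: [0.6104, 0.1158, 0.1731]
tool_rot: [[-0.339, 0.941, 0.0], [0.941, 0.339, -0.004], [-0.004, -0.001, -1.0]]
wrist_force: [0.2, -1.4, 0.1]
width: 0.0004
```

Run:
```python
from bench import bot, optics
from h import *
c=optics.read_camera("wrist"); cv2.imwrite("pics/w1.png",c["color"]); s=bot.sense();pickle.dump(c,open("w1.pkl","wb"))
print(s["tool_pos"],s["wrist_force"],s["joint_pos"],s["width"])
c=optics.read_camera("scene");cv2.imwrite("pics/s1.png",cv2.resize(c["color"][170:270,250:450],None,fx=4,fy=4,interpolation=2))
```

```text
[0.60877836 0.11906827 0.17359118] [-0.5394029  -0.71781078 -0.48149869] [ -6.84154208  39.34353481 -11.22064788  96.18793862  10.05870519
  45.54327035  87.19183887] -0.0002282534102980861
```

View pics/w1.png

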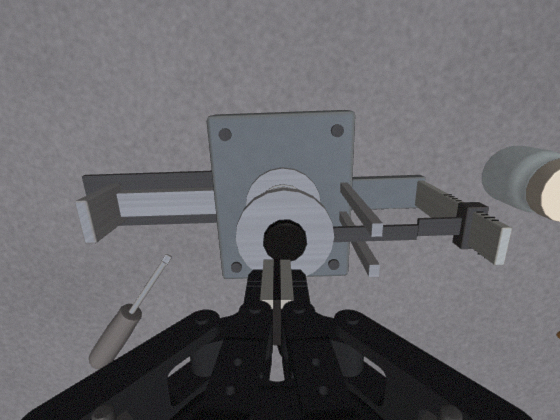

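View pics/s1.png

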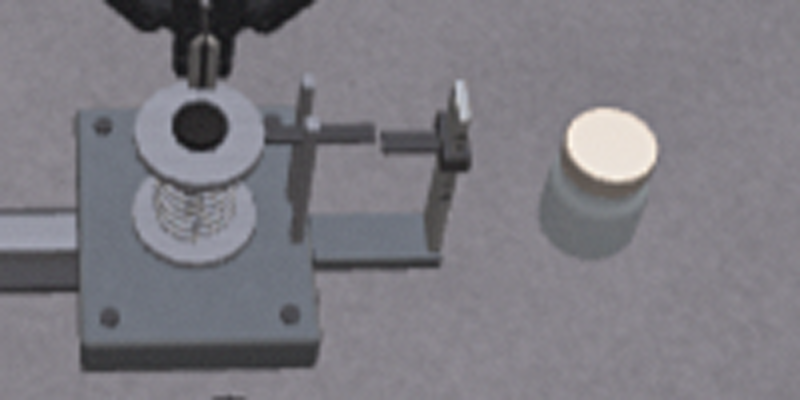

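The wrist view shows the button at (285,240), the pointer bar ending near (417,232) and the mark bar from (418,226) to (460,226), lower than the pointer. The scene view shows the fingertips above the button and nothing in contact.

```bash
cat >> h.py <<'E'
def bars(c,show=None):
    """rough heights by depth, + heights by intersecting centre-line pixels with plane tester x=0"""
    W=cloud(c);F=np.dstack([(W-O)@EX,(W-O)@EY,W[...,2]])
    res={}
    for n,(a,b) in dict(pointer=(.062,.083),mark=(.093,.103)).items():
        m=(F[...,1]>a)&(F[...,1]<b)&(np.abs(F[...,0])<.02)&(F[...,2]>.07)&(F[...,2]<.125)&(c["color"].max(2)<95)
        if m.sum()<20: res[n]=None;continue
        q=F[m]; z=np.median(q[:,2]); q=q[np.abs(q[:,2]-z)<.003]
        v,u=np.nonzero(m)
        res[n]=(len(q),[round(1000*float(x),2) for x in q.mean(0)],round(1000*float(q[:,2].std()),2), np.round([u.min(),u.max(),v.min(),v.max()]).tolist())
    return res
E
python3 - <<'E'
from h import *
c=pickle.load(open("w1.pkl","rb"));W=cloud(c)
print(bars(c))
# button centre and plate centre
F=np.dstack([(W-O)@EX,(W-O)@EY,W[...,2]])
g=c["color"].max(2)
for nm,u0,u1 in [("scaletop",485,510),("tab",70,100)]:
    v,u=np.mgrid[:420,:560]; m=(u>u0)&(u<u1)&(v>180)&(v<270)&(F[...,2]>(.12 if nm[0]=='s' else .058))
    print(nm,F[m].mean(0).round(4),m.sum())
m=(np.hypot(F[...,0],F[...,1])<.04)&(F[...,2]>.1)&(F[...,2]<.108); (x,y),r=cv2.minEnclosingCircle(F[m][:,:2].astype(np.float32)); print("plate",x,y,r,np.median(F[m][:,2]))
cv2.imwrite("pics/w1z.png",cv2.resize(c["color"][190:270,330:520],None,fx=4,fy=4,interpolation=0))
print(g[205:250,[395,405,412,430,440,450]].T.tolist())
E
```

```text
{'pointer': (472, [-4.25, 73.13, 102.52], 0.77, [379, 413, 224, 240]), 'mark': (260, [-4.95, 97.94, 94.56], 0.75, [421, 439, 217, 235])}
scaletop [-0.0077  0.1215  0.128 ] 701
tab [ 0.0005 -0.1495  0.0666] 754
plate -0.002238038694486022 0.004367137793451548 0.03571057319641113 0.10511957640109312
[[118, 118, 117, 102, 127, 131, 131, 123, 126, 124, 129, 127, 130, 131, 131, 127, 132, 127, 132, 89, 43, 70, 71, 76, 73, 75, 71, 72, 76, 79, 73, 75, 77, 75, 74, 105, 137, 138, 135, 133, 129, 130, 129, 125, 126], [119, 116, 113, 100, 128, 133, 129, 128, 126, 132, 130, 130, 133, 130, 135, 130, 132, 133, 128, 65, 44, 70, 77, 72, 70, 76, 73, 74, 78, 74, 75, 80, 74, 76, 76, 115, 133, 132, 136, 138, 136, 132, 137, 135, 139], [120, 119, 104, 111, 126, 129, 128, 127, 128, 123, 125, 126, 129, 134, 132, 130, 130, 128, 132, 53, 47, 70, 80, 71, 70, 73, 79, 73, 76, 73, 75, 76, 72, 72, 80, 139, 135, 134, 130, 127, 129, 122, 128, 130, 130], [75, 73, 75, 72, 71, 69, 71, 73, 70, 70, 75, 77, 86, 47, 67, 74, 78, 71, 73, 75, 76, 74, 75, 78, 77, 76, 78, 72, 71, 76, 87, 130, 132, 128, 130, 127, 129, 131, 132, 130, 132, 135, 134, 137, 137], [75, 72, 75, 72, 72, 70, 70, 74, 73, 69, 74, 70, 53, 46, 72, 80, 73, 74, 73, 77, 75, 77, 73, 80, 72, 78, 75, 75, 76, 76, 105, 129, 130, 130, 134, 132, 134, 132, 135, 129, 124, 128, 126, 123, 128], [76, 74, 75, 70, 74, 73, 77, 73, 69, 73, 75, 71, 45, 46, 73, 79, 72, 70, 73, 75, 75, 77, 73, 78, 75, 74, 79, 72, 73, 81, 114, 132, 128, 127, 124, 130, 132, 136, 135, 139, 136, 134, 135, 138, 134]]
```

View pics/w1z.png

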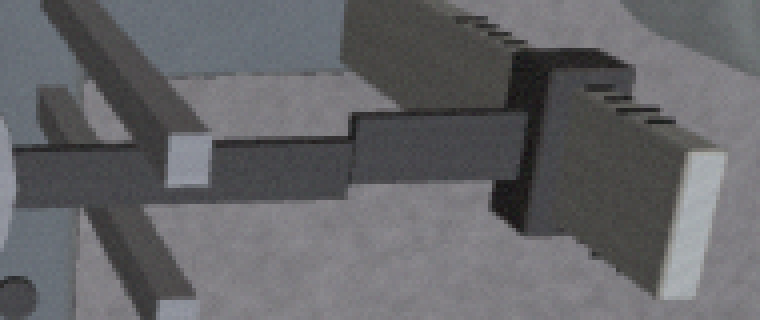

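```bash
cat >> h.py <<'E'
from scipy.optimize import least_squares
def level(c,hp=None):
    """pointer top height minus mark top height (mm) + along-bar tilt, from depth near the tips"""
    W=cloud(c);F=np.dstack([(W-O)@EX,(W-O)@EY,W[...,2]])*1000
    er=lambda m:cv2.erode(m.astype(np.uint8),np.ones((3,3)))>0
    base=(np.abs(F[...,0]+3)<16)&(F[...,2]>70)&(F[...,2]<125)&(c["color"].max(2)<95)
    P=[];out={}
    y=F[...,1]
    mp=er(base&(y>62)&(y<86)); mm=er(base&(y>90)&(y<103))
    def med(m):
        q=F[m]; return q[np.abs(q[:,2]-np.median(q[:,2]))<3]
    p,q=med(mp),med(mm)
    D=np.r_[np.c_[np.ones(len(p)),np.zeros(len(p)),p[:,1]-88,p[:,0]],np.c_[np.zeros(len(q)),np.ones(len(q)),q[:,1]-88,q[:,0]]]
    z=np.r_[p[:,2],q[:,2]]
    s=least_squares(lambda k:D@k-z,[100,92,0,0],loss="soft_l1").x
    D2=D[:,:2]; s2=least_squares(lambda k:D2@k-z,[100,92],loss="soft_l1").x
    cov=np.linalg.inv(D.T@D)*.7**2; e=np.sqrt(cov[0,0]+cov[1,1]-2*cov[0,1])
    return dict(diff=round(s[0]-s[1],2),err=round(e,2),zp=round(s[0],2),zm=round(s[1],2),tilt=s[2:].round(3).tolist(),flat=round(s2[0]-s2[1],2),n=(len(p),len(q)))
E
python3 - <<'E'
from h import *
c=pickle.load(open("w1.pkl","rb"));print(level(c))
E
```

```text
{'diff': np.float64(7.66), 'err': np.float64(0.12), 'zp': np.float64(102.48), 'zm': np.float64(94.82), 'tilt': [-0.012, 0.008], 'flat': np.float64(7.91), 'n': (428, 245)}
```

Emit:
jog_arm --pt "0 0 10 0 0 0" --pt "0 0 10 0 0 0" --pt "0 0 8 0 0 0" --pt "0 0 4 0 0 0" --pt "0 0 0 0 0 0" --pt "0 0 0 0 0 0"

```text
clock: 2.45
tool_pos: [0.6079, 0.123, 0.1428]
tool_rot: [[-0.345, 0.939, 0.0], [0.939, 0.345, 0.0], [0.0, 0.0, -1.0]]
wrist_force: [0.0, -0.2, 0.5]
width: 0.0001
```

Emit:
jog_arm --pt "0 0 2 0 0 0" --pt "0 0 2 0 0 0" --pt "0 0 1 0 0 0" --pt "0 0 1 0 0 0" --pt "0 0 0 0 0 0" --pt "0 0 0 0 0 0"

```text
clock: 3.05
tool_pos: [0.608, 0.1228, 0.1375]
tool_rot: [[-0.345, 0.939, 0.001], [0.939, 0.345, 0.0], [-0.0, 0.0, -1.0]]
wrist_force: [-1.8, -1.0, 4.9]
width: -0.0003
```

```bash
cat >> h.py <<'E'
def st():
    from bench import bot
    s=bot.sense(); print("t",round(s["clock"],2),"p",(np.array(s["tool_pos"])*1000).round(2),"f",np.array(s["wrist_force"]).round(2),"rz",np.array(s["tool_rot"])[:,2].round(3),"fr",(fr(s["tool_pos"])*1000).round(1)); return s
E
python3 -c "
from h import *
st()"
```

```text
t 3.05 p [608.   122.75 137.46] f [-1.82 -0.99  4.85] rz [ 0.001  0.    -1.   ] fr [  1.1   3.1 137.5]
```

Emit:
jog_arm --pt "0 0 2 0 0 0" --pt "0 0 2 0 0 0" --pt "0 0 0 0 0 0" --pt "0 0 0 0 0 0"

```text
clock: 3.45
tool_pos: [0.6081, 0.1228, 0.1339]
tool_rot: [[-0.345, 0.939, 0.001], [0.939, 0.345, 0.0], [-0.0, 0.001, -1.0]]
wrist_force: [-1.6, -0.9, 8.2]
width: -0.0002
```

Emit:
jog_arm --pt "0 0 2 0 0 0" --pt "0 0 2 0 0 0" --pt "0 0 0 0 0 0" --pt "0 0 0 0 0 0"

```text
clock: 3.85
tool_pos: [0.6081, 0.1228, 0.1302]
tool_rot: [[-0.345, 0.939, 0.001], [0.939, 0.345, 0.0], [-0.0, 0.001, -1.0]]
wrist_force: [-3.5, -0.2, 10.9]
width: -0.0
```

Emit:
jog_arm --pt "0 0 2 0 0 0" --pt "0 0 2 0 0 0" --pt "0 0 0 0 0 0" --pt "0 0 0 0 0 0"

```text
clock: 4.25
tool_pos: [0.6081, 0.1228, 0.1265]
tool_rot: [[-0.345, 0.939, 0.001], [0.939, 0.345, -0.0], [-0.0, 0.001, -1.0]]
wrist_force: [-3.9, -0.2, 13.7]
width: 0.0
```

Emit:
jog_arm --pt "0 0 2 0 0 0" --pt "0 0 2 0 0 0" --pt "0 0 0 0 0 0" --pt "0 0 0 0 0 0"

```text
clock: 4.65
tool_pos: [0.6081, 0.1228, 0.1228]
tool_rot: [[-0.345, 0.939, 0.001], [0.939, 0.345, -0.0], [-0.0, 0.001, -1.0]]
wrist_force: [-4.1, -0.7, 15.3]
width: 0.0003
```

Run:
```python
from h import *
from bench import optics
for i in range(5):
    c=optics.read_camera("wrist"); st(); print(level(c))
pickle.dump(c,open("w2.pkl","wb"));cv2.imwrite("pics/w2.png",c["color"])
```

```text
t 4.7 p [608.15 122.77 122.86] f [-4.55 -0.25 15.12] rz [ 0.001 -0.    -1.   ] fr [  1.3   3.  122.9]
{'diff': np.float64(-6.58), 'err': np.float64(0.11), 'zp': np.float64(88.11), 'zm': np.float64(94.69), 'tilt': [-0.001, 0.027], 'flat': np.float64(-6.55), 'n': (522, 430)}
t 4.75 p [608.16 122.78 122.88] f [-4.05 -1.96 14.37] rz [ 0.001 -0.    -1.   ] fr [  1.3   3.  122.9]
{'diff': np.float64(-6.83), 'err': np.float64(0.11), 'zp': np.float64(87.92), 'zm': np.float64(94.75), 'tilt': [-0.014, 0.009], 'flat': np.float64(-6.57), 'n': (493, 435)}
t 4.8 p [608.16 122.84 122.93] f [-3.68 -2.03 15.78] rz [ 0.001 -0.    -1.   ] fr [  1.3   3.1 122.9]
{'diff': np.float64(-6.59), 'err': np.float64(0.11), 'zp': np.float64(88.07), 'zm': np.float64(94.66), 'tilt': [-0.004, 0.016], 'flat': np.float64(-6.51), 'n': (496, 463)}
t 4.85 p [608.16 122.79 122.93] f [-3.62 -0.6  15.74] rz [ 0.001 -0.    -1.   ] fr [  1.3   3.  122.9]
{'diff': np.float64(-6.67), 'err': np.float64(0.11), 'zp': np.float64(87.99), 'zm': np.float64(94.66), 'tilt': [-0.007, 0.006], 'flat': np.float64(-6.52), 'n': (501, 453)}
t 4.9 p [608.12 122.83 122.93] f [-3.85 -1.76 15.49] rz [ 0.001 -0.    -1.   ] fr [  1.3   3.1 122.9]
{'diff': np.float64(-6.57), 'err': np.float64(0.11), 'zp': np.float64(88.06), 'zm': np.float64(94.63), 'tilt': [-0.001, 0.009], 'flat': np.float64(-6.54), 'n': (505, 466)}
```

View pics/w2.png

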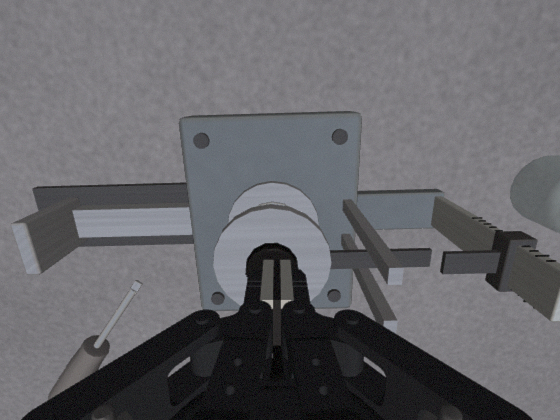

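The wrist view shows the fingers on the button at (275,262), with the pointer tip at (431,258) now lower than the mark tip at (442,262). Depth puts the pointer 6.6 mm below the mark at 15.3 N. I'll go on to about 18 N.

Emit:
jog_arm --pt "0 0 2 0 0 0" --pt "0 0 2 0 0 0" --pt "0 0 0.5 0 0 0" --pt "0 0 0 0 0 0" --pt "0 0 0 0 0 0"

```text
clock: 5.4
tool_pos: [0.6082, 0.1228, 0.1187]
tool_rot: [[-0.345, 0.939, 0.001], [0.939, 0.345, -0.0], [-0.001, 0.001, -1.0]]
wrist_force: [-3.9, -1.7, 17.7]
width: -0.0002
```

Run:
```python
from h import *
from bench import optics
for i in range(6):
    c=optics.read_camera("wrist"); st(); print(level(c)["diff"])
```

```text
t 5.45 p [608.19 122.84 118.76] f [-4.2  -1.56 17.8 ] rz [ 0.001 -0.    -1.   ] fr [  1.3   3.1 118.8]
-10.93
t 5.5 p [608.19 122.84 118.76] f [-5.22 -1.02 17.78] rz [ 0.001 -0.    -1.   ] fr [  1.3   3.1 118.8]
-10.86
t 5.55 p [608.16 122.84 118.77] f [-4.53 -1.41 18.03] rz [ 0.001 -0.    -1.   ] fr [  1.3   3.1 118.8]
-10.73
t 5.6 p [608.18 122.84 118.8 ] f [-5.28 -1.04 18.28] rz [ 0.001 -0.    -1.   ] fr [  1.3   3.1 118.8]
-11.04
t 5.65 p [608.18 122.81 118.78] f [-4.4  -1.21 17.62] rz [ 0.001 -0.    -1.   ] fr [  1.3   3.1 118.8]
-10.9
t 5.7 p [608.15 122.8  118.76] f [-5.42 -1.35 17.23] rz [ 0.001 -0.    -1.   ] fr [  1.3   3.1 118.8]
-10.63
```

Emit:
jog_arm --pt "0 0 -8 0 0 0" --pt "0 0 -8 0 0 0" --pt "0 0 -10 0 0 0" --pt "0 0 -10 0 0 0" --pt "0 0 -10 0 0 0" --pt "0 0 0 0 0 0" --pt "0 0 0 0 0 0"

```text
clock: 6.4
tool_pos: [0.6078, 0.1227, 0.1622]
tool_rot: [[-0.345, 0.939, -0.0], [0.939, 0.345, 0.0], [0.0, -0.0, -1.0]]
wrist_force: [0.1, 1.0, -0.5]
width: -0.0001
```

Run:
```python
from h import *
from bench import optics
for i in range(6):
    c=optics.read_camera("wrist"); st(); print(level(c)["diff"])
W=cloud(c);F=np.dstack([(W-O)@EX,(W-O)@EY,W[...,2]])
v,u=np.mgrid[:420,:560]
m=(u<200)&(np.abs(F[...,2]-.066)<.004); print("tabtop",F[m].mean(0),F[m].min(0),F[m].max(0),m.sum())
```

```text
t 6.45 p [607.54 122.67 161.83] f [ 0.32  0.52 -0.11] rz [-0.001 -0.    -1.   ] fr [  0.6   3.1 161.8]
7.88
t 6.5 p [607.45 122.65 161.68] f [-0.43 -0.09  0.42] rz [-0.001 -0.    -1.   ] fr [  0.6   3.1 161.7]
7.91
t 6.55 p [607.48 122.65 161.63] f [-0.19 -0.46 -0.23] rz [-0.001 -0.    -1.   ] fr [  0.6   3.1 161.6]
8.09
t 6.6 p [607.47 122.68 161.63] f [-0.02  0.28  0.07] rz [-0.001 -0.    -1.   ] fr [  0.6   3.2 161.6]
7.88
t 6.65 p [607.53 122.74 161.74] f [-0.01 -0.43  0.34] rz [-0.001 -0.    -1.   ] fr [  0.7   3.2 161.7]
7.83
t 6.7 p [607.63 122.73 161.8 ] f [ 0.24 -0.17 -0.07] rz [-0.001 -0.    -1.   ] fr [  0.8   3.2 161.8]
7.84
tabtop [ 0.00212694 -0.15205991  0.06446169] [-0.01506577 -0.15835844  0.06201197] [ 0.02051264 -0.14693144  0.06697691] 662
```

Run:
```python
from h import *
p=to(.002,-.195,.165); print(p); plan(p,head(20),11)
```

```text
[ 0.67657331 -0.06305602  0.165     ]
[[-18.0, 0.1, -0.3, -0.0001, 0.0, 0.1431], [-17.8, 2.6, -0.3, -0.0001, 0.0, 0.1431], [-17.3, 5.1, -0.3, -0.0001, 0.0, 0.1431], [-16.4, 7.6, -0.3, -0.0001, 0.0, 0.1431], [-15.1, 9.8, -0.3, -0.0001, 0.0, 0.1431], [-13.5, 11.8, -0.3, -0.0001, 0.0, 0.1431], [-11.8, 13.7, -0.2, -0.0001, 0.0, 0.1431], [-9.6, 15.2, -0.3, -0.0001, 0.0, 0.1431], [-7.4, 16.5, -0.3, -0.0001, 0.0, 0.1431], [-5.0, 17.3, -0.3, -0.0001, 0.0, 0.1431], [-2.5, 17.8, -0.3, -0.0001, 0.0, 0.1431]]
```

Emit:
jog_arm --pt "-18 0 0 0 0 0.1428" --pt "-18 2.5 -0.5 0 0 0.1428" --pt "-17.5 5 0 0 0 0.1428" --pt "-16.5 7.5 -0.5 0 0 0.1428" --pt "-15 10 0 0 0 0.1428" --pt "-13.5 12 -0.5 0 0 0.1428" --pt "-12 13.5 0 0 0 0.1428" --pt "-9.5 15 -0.5 0 0 0.1428" --pt "-7.5 16.5 0 0 0 0.1428" --pt "-5 17.5 -0.5 0 0 0.1428" --pt "-2.5 18 0 0 0 0.1428" --pt "0 0 0 0 0 0"

```text
clock: 7.9
tool_pos: [0.6772, -0.0673, 0.1645]
tool_rot: [[0.94, 0.341, 0.0], [0.341, -0.94, -0.003], [-0.001, 0.003, -1.0]]
wrist_force: [0.9, -0.7, -0.7]
width: 0.0003
```

Emit:
jog_arm --pt "0 0 25 0 0 0" --pt "0 0 25 0 0 0" --pt "0 0 15 0 0 0" --pt "0 0 0 0 0 0" --pt "0 0 0 0 0 0"

```text
clock: 8.4
tool_pos: [0.6771, -0.0633, 0.1001]
tool_rot: [[0.938, 0.346, 0.0], [0.346, -0.938, 0.0], [0.0, -0.0, -1.0]]
wrist_force: [0.6, 0.3, 0.8]
width: 0.0004
```

Run:
```python
from h import *
from bench import optics
c=optics.read_camera("wrist"); st();cv2.imwrite("pics/w3.png",c["color"])
c=optics.read_camera("scene");cv2.imwrite("pics/s3.png",cv2.resize(c["color"][120:320,130:400],None,fx=2.9,fy=2.9,interpolation=2))
```

```text
t 8.45 p [677.6  -63.59 100.79] f [0.15 0.39 0.95] rz [ 0.002 -0.    -1.   ] fr [   2.8 -195.9  100.8]
```

View pics/w3.png

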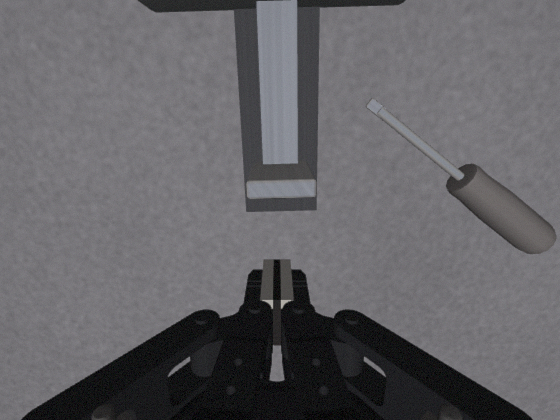

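View pics/s3.png

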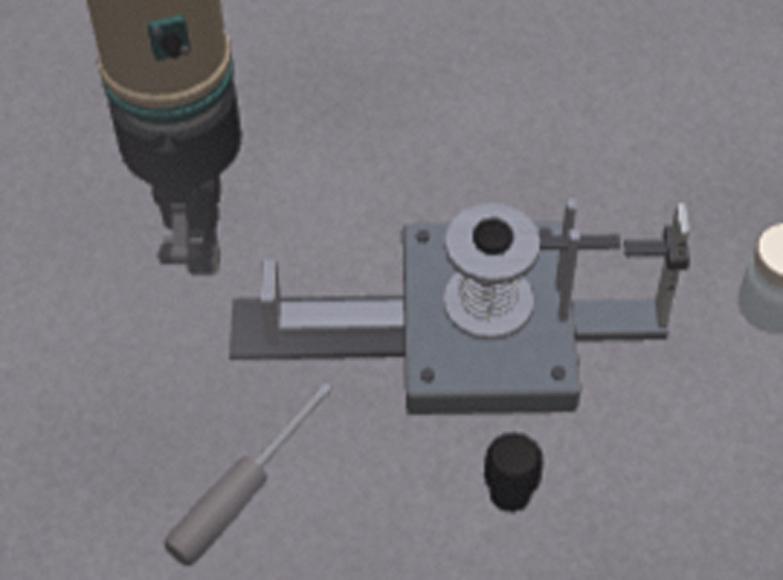

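The wrist view shows the tab top at (281,188), with the fingers centred behind it at (277,270). The driver is clear to the right, with its tip at (375,105). The scene view agrees: nothing is touched.

Emit:
jog_arm --pt "0 0 20 0 0 0" --pt "0 0 20 0 0 0" --pt "0 0 5 0 0 0" --pt "0 -10 0 0 0 0" --pt "0 -8 0 0 0 0" --pt "0 0 0 0 0 0" --pt "0 0 0 0 0 0"

```text
clock: 9.2
tool_pos: [0.6713, -0.0461, 0.0559]
tool_rot: [[0.938, 0.346, 0.002], [0.346, -0.938, 0.0], [0.002, 0.001, -1.0]]
wrist_force: [0.2, -1.5, 0.5]
width: 0.0002
```

Emit:
jog_arm --pt "0 -3 0 0 0 0" --pt "0 -3 0 0 0 0" --pt "0 -2 0 0 0 0" --pt "0 0 0 0 0 0" --pt "0 0 0 0 0 0"

```text
clock: 9.7
tool_pos: [0.6679, -0.0394, 0.0548]
tool_rot: [[0.939, 0.345, -0.0], [0.345, -0.939, 0.0], [-0.0, -0.0, -1.0]]
wrist_force: [0.7, -0.4, 0.2]
width: 0.0004
```

```bash
python3 -c "
from h import *
st()"
```

```text
t 9.7 p [667.88 -39.37  54.77] f [ 0.73 -0.43  0.25] rz [-0.  0. -1.] fr [   1.9 -169.8   54.8]
```

Emit:
jog_arm --pt "0 -2 0 0 0 0" --pt "0 -2 0 0 0 0" --pt "0 0 0 0 0 0" --pt "0 0 0 0 0 0"

```text
clock: 10.1
tool_pos: [0.6676, -0.0389, 0.0549]
tool_rot: [[0.939, 0.343, 0.003], [0.343, -0.939, -0.004], [0.001, 0.005, -1.0]]
wrist_force: [3.8, -5.7, -2.2]
width: 0.0002
```

Emit:
jog_arm --pt "0 -2 0 0 0 0" --pt "0 -2 0 0 0 0" --pt "0 0 0 0 0 0" --pt "0 0 0 0 0 0"

```text
clock: 10.5
tool_pos: [0.6669, -0.0371, 0.0549]
tool_rot: [[0.94, 0.342, 0.004], [0.343, -0.939, -0.006], [0.002, 0.008, -1.0]]
wrist_force: [3.7, -8.5, -5.0]
width: 0.0001
```

```bash
python3 -c "
from h import *
st()"
```

```text
t 10.5 p [666.86 -37.09  54.91] f [ 3.66 -8.51 -4.96] rz [ 0.004 -0.006 -1.   ] fr [   1.8 -167.3   54.9]
```

Emit:
jog_arm --pt "0 -5 0 0 0 0" --pt "0 -5 0 0 0 0" --pt "0 -5 0 0 0 0" --pt "0 -5 0 0 0 0" --pt "0 -4 0 0 0 0" --pt "0 -4 0 0 0 0" --pt "0 -3 0 0 0 0" --pt "0 -3 0 0 0 0" --pt "0 0 0 0 0 0" --pt "0 0 0 0 0 0" --pt "0 0 0 0 0 0"

```text
clock: 11.6
tool_pos: [0.6543, -0.0054, 0.0549]
tool_rot: [[0.94, 0.342, 0.002], [0.342, -0.94, -0.006], [-0.0, 0.007, -1.0]]
wrist_force: [2.5, -9.2, -1.9]
width: 0.0001
```

Run:
```python
from h import *
from bench import optics
st();c=optics.read_camera("wrist"); st();cv2.imwrite("pics/w4.png",c["color"]);print(level(c))
```

```text
t 11.6 p [654.27  -5.42  54.86] f [ 2.47 -9.2  -1.92] rz [ 0.002 -0.006 -1.   ] fr [   0.8 -133.2   54.9]
t 11.65 p [654.3   -5.44  54.89] f [ 0.99 -8.74 -1.92] rz [ 0.002 -0.006 -1.   ] fr [   0.8 -133.2   54.9]
  return _methods._mean(a, axis=axis, dtype=dtype,
  ret = ret.dtype.type(ret / rcount)
Traceback (most recent call last):
  File "h.py", line 53, in level
    cov=np.linalg.inv(D.T@D)*.7**2; e=np.sqrt(cov[0,0]+cov[1,1]-2*cov[0,1])
        ~~~~~~~~~~~~~^^^^^^^
numpy.linalg.LinAlgError: Singular matrix
```

View pics/w4.png

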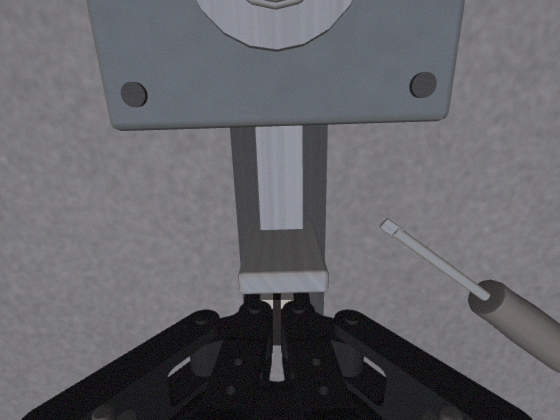

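The wrist view shows the tab at (283,280) against the fingers, about 35 mm further in. I'll push the rest.

Emit:
jog_arm --pt "0 -2 0 0 0 0" --pt "0 -2 0 0 0 0" --pt "0 -1 0 0 0 0" --pt "0 0 0 0 0 0" --pt "0 0 0 0 0 0"

```text
clock: 12.15
tool_pos: [0.6526, -0.0012, 0.0549]
tool_rot: [[0.94, 0.342, 0.002], [0.342, -0.94, -0.007], [-0.0, 0.007, -1.0]]
wrist_force: [2.5, -9.7, -1.7]
width: -0.0002
```

Run:
```python
from h import *
st()
```

```text
t 12.15 p [652.55  -1.17  54.87] f [ 2.48 -9.72 -1.65] rz [ 0.002 -0.007 -1.   ] fr [   0.6 -128.6   54.9]
```

Emit:
jog_arm --pt "0 8 0 0 0 0" --pt "0 12 0 0 0 0" --pt "0 10 -10 0 0 0" --pt "0 0 -30 0 0 0" --pt "0 0 -40 0 0 0" --pt "0 0 -40 0 0 0" --pt "0 0 0 0 0 0"

```text
clock: 12.85
tool_pos: [0.6663, -0.0244, 0.182]
tool_rot: [[0.939, 0.345, 0.012], [0.345, -0.939, -0.0], [0.012, 0.004, -1.0]]
wrist_force: [0.8, -0.3, -0.1]
width: -0.0
```

Run:
```python
from h import *
st()
p=to(.001,.0015,.187); print(p); plan(p,head(110),12)
```

```text
t 12.85 p [666.32 -24.36 181.98] f [ 0.77 -0.34 -0.14] rz [ 0.012 -0.    -1.   ] fr [   5.6 -155.1  182. ]
[0.60842666 0.12125156 0.187     ]
[[-0.3, -13.1, -0.5, 0.001, -0.0005, -0.1307], [1.3, -12.9, -0.4, 0.001, -0.0005, -0.1307], [3.1, -12.7, -0.5, 0.001, -0.0005, -0.1307], [4.6, -12.2, -0.4, 0.001, -0.0005, -0.1307], [6.3, -11.5, -0.5, 0.001, -0.0005, -0.1307], [7.6, -10.6, -0.4, 0.001, -0.0005, -0.1307], [9.0, -9.5, -0.4, 0.001, -0.0005, -0.1307], [10.1, -8.2, -0.4, 0.001, -0.0005, -0.1307], [11.2, -6.9, -0.5, 0.001, -0.0005, -0.1307], [11.9, -5.3, -0.4, 0.001, -0.0005, -0.1307], [12.5, -3.7, -0.4, 0.001, -0.0005, -0.1307], [12.9, -2.1, -0.4, 0.001, -0.0005, -0.1307]]
```

Emit:
jog_arm --pt "0 -13 -0.5 0 0 -0.1309" --pt "1.5 -13 -0.5 0 0 -0.1309" --pt "3 -12.5 -0.5 0 0 -0.1309" --pt "4.5 -12 -0.5 0 0 -0.1309" --pt "6.5 -11.5 -0.5 0 0 -0.1309" --pt "7.5 -10.5 -0.5 0 0 -0.1309" --pt "9 -9.5 -0.5 0 0 -0.1309" --pt "10 -8 0 0 0 -0.1309" --pt "11 -7 0 0 0 -0.1309" --pt "12 -5.5 0 0 0 -0.1309" --pt "12.5 -3.5 0 0 0 -0.1309" --pt "13 -2 0 0 0 -0.1309"

```text
clock: 14.05
tool_pos: [0.6048, 0.1219, 0.1786]
tool_rot: [[-0.35, 0.937, 0.0], [0.937, 0.35, -0.0], [-0.0, 0.0, -1.0]]
wrist_force: [0.1, 0.6, 0.7]
width: 0.0001
```

Emit:
jog_arm --pt "0 0 0 0 0 0" --pt "0 0 0 0 0 0"

```text
clock: 14.25
tool_pos: [0.605, 0.1211, 0.1785]
tool_rot: [[-0.342, 0.94, 0.0], [0.94, 0.342, -0.0], [-0.0, 0.0, -1.0]]
wrist_force: [0.2, -0.4, 0.9]
width: 0.0002
```

Run:
```python
from h import *
from bench import optics
for i in range(3):
    c=optics.read_camera("wrist"); s=st();print(level(c))
plan(to(.001,.0015,.160),head(110),4)
cv2.imwrite("pics/w5.png",c["color"])
W=cloud(c);F=np.dstack([(W-O)@EX,(W-O)@EY,W[...,2]])
m=(np.hypot(F[...,0],F[...,1]-.004)<.045)&(F[...,2]>.112)&(F[...,2]<.12); (x,y),r=cv2.minEnclosingCircle(F[m][:,:2].astype(np.float32)); print("plate",x,y,r,np.median(F[m][:,2]))
```

```text
t 14.3 p [605.2  120.58 178.38] f [ 0.49 -0.1  -0.35] rz [ 0.    -0.001 -1.   ] fr [ -2.3   2.  178.4]
{'diff': np.float64(18.97), 'err': np.float64(0.12), 'zp': np.float64(113.56), 'zm': np.float64(94.59), 'tilt': [-0.002, -0.003], 'flat': np.float64(19.0), 'n': (481, 202)}
t 14.35 p [605.22 120.42 178.33] f [-0.31 -0.36 -0.17] rz [ 0.    -0.001 -1.   ] fr [ -2.3   1.8 178.3]
{'diff': np.float64(18.85), 'err': np.float64(0.12), 'zp': np.float64(113.49), 'zm': np.float64(94.64), 'tilt': [-0.007, -0.003], 'flat': np.float64(18.99), 'n': (473, 212)}
t 14.4 p [605.21 120.53 178.33] f [-0.17 -0.42  0.53] rz [ 0.    -0.001 -1.   ] fr [ -2.3   1.9 178.3]
{'diff': np.float64(18.87), 'err': np.float64(0.12), 'zp': np.float64(113.44), 'zm': np.float64(94.56), 'tilt': [-0.007, -0.015], 'flat': np.float64(19.01), 'n': (487, 203)}
[[-0.1, 0.8, 4.6, -0.0, 0.0002, -0.0], [-0.1, 0.8, 4.6, -0.0, 0.0002, -0.0], [-0.1, 0.8, 4.6, -0.0, 0.0002, -0.0], [-0.1, 0.9, 4.5, -0.0, 0.0002, -0.0]]
plate -0.002570582553744316 0.009005384519696236 0.04024392366409302 0.11601207230112964
```

View pics/w5.png

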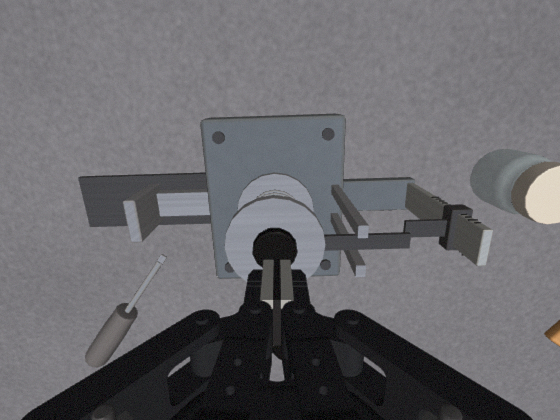

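The wrist view shows the button at (275,245) and the fingers above it. The pointer tip at (410,240) is now 18.9 mm above the mark at (405–445,229) while released; about 19.1 is wanted. Next I press.

Emit:
jog_arm --pt "0 1 7 0 0 0" --pt "0 1 7 0 0 0" --pt "0 1 6 0 0 0" --pt "0 0.5 5 0 0 0" --pt "0 0 2 0 0 0" --pt "0 0 0 0 0 0" --pt "0 0 0 0 0 0"

```text
clock: 15.1
tool_pos: [0.6081, 0.1231, 0.1514]
tool_rot: [[-0.345, 0.939, 0.0], [0.939, 0.345, 0.0], [0.0, 0.0, -1.0]]
wrist_force: [-0.1, 0.7, 0.3]
width: -0.0
```

Emit:
jog_arm --pt "0 0 2 0 0 0" --pt "0 0 2 0 0 0" --pt "0 0 2 0 0 0" --pt "0 0 2 0 0 0" --pt "0 0 2 0 0 0" --pt "0 0 0 0 0 0" --pt "0 0 0 0 0 0"

```text
clock: 15.8
tool_pos: [0.6085, 0.1232, 0.1428]
tool_rot: [[-0.345, 0.939, 0.001], [0.939, 0.345, 0.0], [-0.0, 0.001, -1.0]]
wrist_force: [-1.6, -0.6, 9.6]
width: -0.0002
```

Run:
```python
from h import *
from bench import optics
for i in range(2):
    c=optics.read_camera("wrist"); s=st();print(level(c))
```

```text
t 15.85 p [608.5  123.21 142.86] f [-1.95 -0.85 10.05] rz [ 0.001  0.    -1.   ] fr [  1.7   3.3 142.9]
{'diff': np.float64(13.12), 'err': np.float64(0.1), 'zp': np.float64(107.91), 'zm': np.float64(94.79), 'tilt': [-0.008, 0.017], 'flat': np.float64(13.34), 'n': (678, 316)}
t 15.9 p [608.52 123.2  142.88] f [-2.57 -0.7  10.06] rz [ 0.002  0.    -1.   ] fr [  1.8   3.3 142.9]
{'diff': np.float64(13.18), 'err': np.float64(0.1), 'zp': np.float64(107.92), 'zm': np.float64(94.75), 'tilt': [-0.008, 0.012], 'flat': np.float64(13.37), 'n': (679, 313)}
```

Another ~13 mm should take it to about 18 N.

Emit:
jog_arm --pt "0 0 2 0 0 0" --pt "0 0 2 0 0 0" --pt "0 0 2 0 0 0" --pt "0 0 2 0 0 0" --pt "0 0 2 0 0 0" --pt "0 0 0 0 0 0" --pt "0 0 0 0 0 0"

```text
clock: 16.6
tool_pos: [0.6086, 0.1232, 0.1337]
tool_rot: [[-0.345, 0.939, 0.002], [0.939, 0.345, 0.0], [-0.0, 0.002, -1.0]]
wrist_force: [-3.1, -0.7, 15.7]
width: -0.0
```

Emit:
jog_arm --pt "0 0 2 0 0 0" --pt "0 0 2 0 0 0" --pt "0 0 0 0 0 0" --pt "0 0 0 0 0 0"

```text
clock: 17.0
tool_pos: [0.6086, 0.1232, 0.13]
tool_rot: [[-0.345, 0.939, 0.002], [0.939, 0.345, 0.0], [-0.001, 0.002, -1.0]]
wrist_force: [-4.1, -1.5, 17.9]
width: -0.0001
```

Run:
```python
from h import *
from bench import optics
for i in range(8):
    c=optics.read_camera("wrist"); s=st();l=level(c);print(l["diff"],l["flat"])
pickle.dump(c,open("w6.pkl","wb"));cv2.imwrite("pics/w6.png",cv2.resize(c["color"][200:320,320:540],None,fx=3.6,fy=3.6,interpolation=0))
c=optics.read_camera("scene");cv2.imwrite("pics/s6.png",cv2.resize(c["color"][170:270,250:450],None,fx=4,fy=4,interpolation=2))
```

```text
t 17.05 p [608.61 123.2  130.04] f [-4.82 -1.   18.64] rz [ 0.002  0.    -1.   ] fr [  1.8   3.3 130. ]
0.54 0.56
t 17.1 p [608.62 123.21 130.04] f [-4.9  -0.5  18.08] rz [ 0.002  0.    -1.   ] fr [  1.9   3.3 130. ]
0.45 0.59
t 17.15 p [608.64 123.2  130.05] f [-4.4  -1.34 18.05] rz [ 0.002  0.    -1.   ] fr [  1.9   3.3 130. ]
0.57 0.62
t 17.2 p [608.61 123.21 130.04] f [-3.6  -0.56 16.81] rz [ 0.002  0.    -1.   ] fr [  1.8   3.3 130. ]
0.47 0.63
t 17.25 p [608.63 123.23 130.06] f [-3.41 -0.93 18.01] rz [ 0.002  0.    -1.   ] fr [  1.9   3.3 130.1]
0.47 0.67
t 17.3 p [608.6  123.21 130.03] f [-4.3  -0.76 17.72] rz [ 0.002  0.    -1.   ] fr [  1.8   3.3 130. ]
0.64 0.68
t 17.35 p [608.63 123.23 130.06] f [-3.8  -1.38 17.77] rz [ 0.002  0.    -1.   ] fr [  1.9   3.3 130.1]
0.6 0.72
t 17.4 p [608.64 123.2  130.08] f [-4.46 -0.77 17.67] rz [ 0.002  0.    -1.   ] fr [  1.9   3.3 130.1]
0.59 0.67
```

View pics/w6.png

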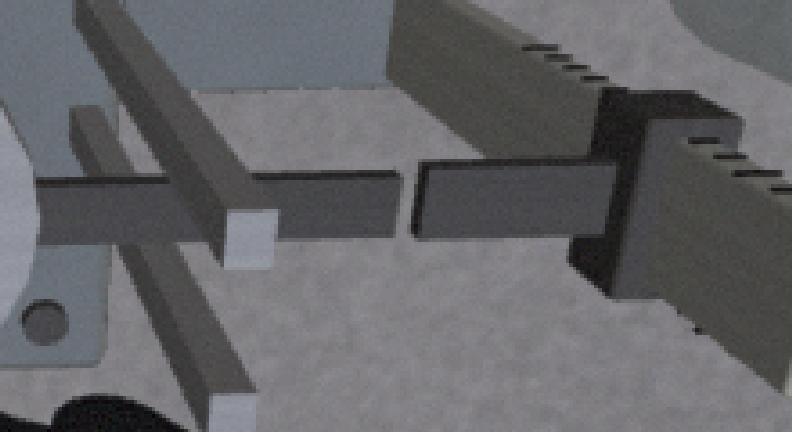

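View pics/s6.png

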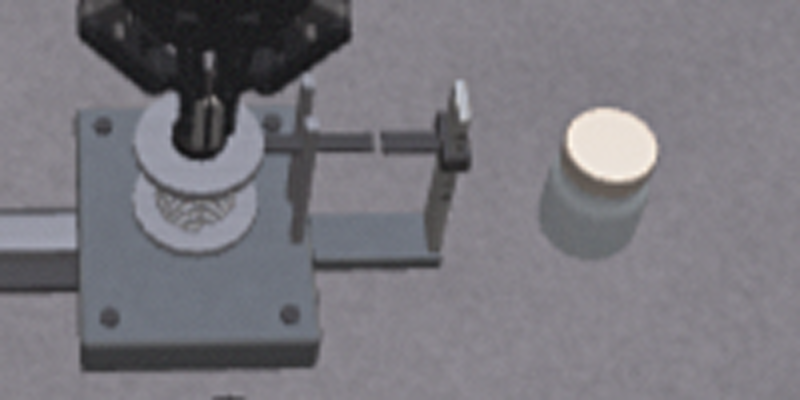

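The wrist zoom shows the pointer tip at (400,205) and the mark tip at (415,200) in line along the bar's direction. The scene zoom also shows them in line, at (372,140) and (380,141). Next, a parallax cross-check on the depth reading.

```bash
cat >> h.py <<'E'
def parallax(c,h0):
    """edge-based: top-face edge pairs -> centre line; height via ray & vertical plane through the pointer's line"""
    W=cloud(c);F=np.dstack([(W-O)@EX,(W-O)@EY,W[...,2]])*1000;g=cv2.GaussianBlur(c["color"],(3,1),0).max(2).astype(float)
    K=c["mtx"];R=np.array(c["attitude"]);o=np.array(c["origin"])
    res={}
    for n,(a,b),w in [("p",(66,84),10),("m",(92,101),12)]:
        m=(F[...,1]>a)&(F[...,1]<b)&(np.abs(F[...,0]+3)<16)&(F[...,2]>70)&(F[...,2]<130)&(c["color"].max(2)<95)
        us=[u for u in range(560) if m[:,u].sum()>8]; pts=[]
        for u in us:
            vs=np.nonzero(m[:,u])[0]; v1=int(np.median(vs)); col=g[:,u]
            v=v1
            while col[v]<103: v+=1
            lo=v-1+(103-col[v-1])/(col[v]-col[v-1])   # near-gripper lower edge (bar top face, +x edge)
            pts.append((u,lo))
        pts=np.array(pts); res[n]=np.polyfit(pts[:,0]-420,pts[:,1],1),pts[:,0].min(),pts[:,0].max(),len(pts),w,np.std(pts[:,1]-np.polyval(np.polyfit(pts[:,0]-420,pts[:,1],1),pts[:,0]-420))
    # each edge point -> ray; edge at tester x = +w/2 ; need x0 & yaw unknown: use predicted edge for height h at x0=w/2+off
    def hgt(n,off,yaw):
        co,u0,u1,N,w,_=res[n]; ex=np.array([np.cos(A+yaw),np.sin(A+yaw),0]); H=[]
        for u in np.linspace(u0,u1,9):
            v=np.polyval(co,u-420);d=R@np.array([(u-K[0,2])/K[0,0],(v-K[1,2])/K[1,1],1])
            t=((w/2+off)/1000-(o-O)@ex)/(d@ex); H.append((o+t*d)[2]*1000)
        return np.array(H)
    # yaw, off: both bars level and pointer at height h0 (depth)
    f=lambda k:np.r_[hgt("p",k[0],k[1])-h0,(lambda q:q-q.mean())(hgt("m",k[0],k[1]))]
    k=least_squares(f,[0,0]).x
    return k.round(4),hgt("p",*k).mean().round(2),hgt("m",*k).mean().round(2),[ (r[1:4],round(r[5],2)) for r in res.values()]
E
python3 - <<'E'
from h import *
c=pickle.load(open("w6.pkl","rb"));l=level(c);print(l,parallax(c,l["zp"]))
c=pickle.load(open("w1.pkl","rb"));l=level(c);print(l,parallax(c,l["zp"]))
c=pickle.load(open("w2.pkl","rb"));l=level(c);print(l,parallax(c,l["zp"]))
E
```

```text
{'diff': np.float64(0.59), 'err': np.float64(0.11), 'zp': np.float64(95.26), 'zm': np.float64(94.67), 'tilt': [-0.004, 0.01], 'flat': np.float64(0.67), 'n': (520, 401)} (array([-8.2717, -0.0528]), np.float64(95.26), np.float64(91.81), [((np.float64(396.0), np.float64(426.0), 31), np.float64(1.79)), ((np.float64(441.0), np.float64(457.0), 17), np.float64(0.06))])
{'diff': np.float64(7.66), 'err': np.float64(0.12), 'zp': np.float64(102.48), 'zm': np.float64(94.82), 'tilt': [-0.012, 0.008], 'flat': np.float64(7.91), 'n': (428, 245)} (array([-1.4078,  0.0311]), np.float64(102.48), np.float64(94.57), [((np.float64(386.0), np.float64(413.0), 28), np.float64(0.07)), ((np.float64(421.0), np.float64(434.0), 14), np.float64(0.02))])
{'diff': np.float64(-6.57), 'err': np.float64(0.11), 'zp': np.float64(88.06), 'zm': np.float64(94.63), 'tilt': [-0.001, 0.009], 'flat': np.float64(-6.54), 'n': (505, 466)} (array([-1.6942,  0.0285]), np.float64(88.06), np.float64(94.51), [((np.float64(396.0), np.float64(426.0), 31), np.float64(0.09)), ((np.float64(448.0), np.float64(465.0), 18), np.float64(0.06))])
```

```bash
sed -i 's/("p",(66,84),10)/("p",(72,84),10)/' h.py
python3 - <<'E'
from h import *
for n in ("w6","w1","w2"):
    c=pickle.load(open(n+".pkl","rb"));l=level(c);print(l["diff"],parallax(c,l["zp"]))
E
```

```text
0.59 (array([-2.0694,  0.0242]), np.float64(95.26), np.float64(94.37), [((np.float64(404.0), np.float64(426.0), 23), np.float64(0.06)), ((np.float64(441.0), np.float64(457.0), 17), np.float64(0.06))])
7.66 (array([-2.0074,  0.0238]), np.float64(102.48), np.float64(94.31), [((np.float64(396.0), np.float64(413.0), 18), np.float64(0.07)), ((np.float64(421.0), np.float64(434.0), 14), np.float64(0.02))])
-6.57 (array([-2.4605,  0.0191]), np.float64(88.06), np.float64(94.25), [((np.float64(405.0), np.float64(426.0), 22), np.float64(0.04)), ((np.float64(448.0), np.float64(465.0), 18), np.float64(0.06))])
```

Depth gives +0.55 mm and parallax about +0.9 mm at 17.8 N, which works out to about +0.3 mm at 18 N. I'll press 0.4 mm more and hold.

Emit:
jog_arm --pt "0 0 0.4 0 0 0" --pt "0 0 0 0 0 0" --pt "0 0 0 0 0 0"

```text
clock: 17.75
tool_pos: [0.6086, 0.1232, 0.1297]
tool_rot: [[-0.345, 0.939, 0.002], [0.939, 0.345, 0.0], [-0.001, 0.002, -1.0]]
wrist_force: [-4.9, -1.4, 17.0]
width: -0.0
```

Run:
```python
from h import *
from bench import optics,bot
f=[];d=[];pl=[]
for i in range(10):
    c=optics.read_camera("wrist"); s=bot.sense();f.append(s["wrist_force"][2]);l=level(c);d.append((l["diff"],l["flat"]));p=parallax(c,l["zp"]);pl.append(p[1]-p[2])
print(s["clock"],np.mean(f),np.std(f),np.mean(d,0),np.mean(pl),s["tool_pos"])
```

```text
18.25 17.82571199537107 0.4977868489969845 [0.092 0.261] 0.3690000000000012 [0.60862966 0.12321737 0.12968793]
```

Emit:
jog_arm --pt "0 0 0.2 0 0 0" --pt "0 0 0 0 0 0" --pt "0 0 0 0 0 0" --pt "0 0 0 0 0 0" --pt "0 0 0 0 0 0" --pt "0 0 0 0 0 0" --pt "0 0 0 0 0 0"

```text
clock: 18.95
tool_pos: [0.6086, 0.1232, 0.1295]
tool_rot: [[-0.345, 0.939, 0.002], [0.939, 0.345, 0.0], [-0.001, 0.002, -1.0]]
wrist_force: [-4.2, -0.0, 18.7]
width: 0.0001
```

Run:
```python
from h import *
from bench import optics,bot
f=[];d=[];pl=[]
for i in range(16):
    c=optics.read_camera("wrist"); s=bot.sense();f.append(s["wrist_force"][2]);l=level(c);d.append((l["diff"],l["flat"]));p=parallax(c,l["zp"]);pl.append(p[1]-p[2])
print(s["clock"],np.mean(f),np.std(f),np.mean(d,0),np.mean(pl),s["tool_pos"])
```

```text
19.75 17.651633329370377 0.45291686640593465 [-0.093125  0.07375 ] 0.4193749999999987 [0.60861253 0.12321981 0.1294946 ]
```

Emit:
jog_arm --pt "0 0 -4 0 0 0" --pt "0 0 -6 0 0 0" --pt "0 0 -8 0 0 0" --pt "0 0 -10 0 0 0" --pt "0 0 -15 0 0 0" --pt "0 0 -15 0 0 0" --pt "0 0 0 0 0 0" --pt "0 0 0 0 0 0" --pt "0 0 0 0 0 0"

```text
clock: 20.65
tool_pos: [0.6075, 0.1229, 0.1837]
tool_rot: [[-0.345, 0.939, -0.002], [0.939, 0.345, -0.0], [0.0, -0.002, -1.0]]
wrist_force: [-0.2, -0.0, 0.2]
width: -0.0001
```

Run:
```python
from h import *
from bench import optics,bot
c=optics.read_camera("wrist");st();print(level(c));cv2.imwrite("pics/w7.png",c["color"])
c=optics.read_camera("scene");W=cloud(c);cv2.imwrite("pics/s7.png",cv2.resize(c["color"][120:320,130:430],None,fx=2.6,fy=2.6,interpolation=2))
```

```text
t 20.7 p [607.41 122.85 183.63] f [-0.24  0.62 -0.38] rz [-0.002 -0.    -1.   ] fr [  0.6   3.4 183.6]
{'diff': np.float64(18.83), 'err': np.float64(0.12), 'zp': np.float64(113.52), 'zm': np.float64(94.69), 'tilt': [-0.004, 0.005], 'flat': np.float64(18.94), 'n': (464, 197)}
```

View pics/s7.png

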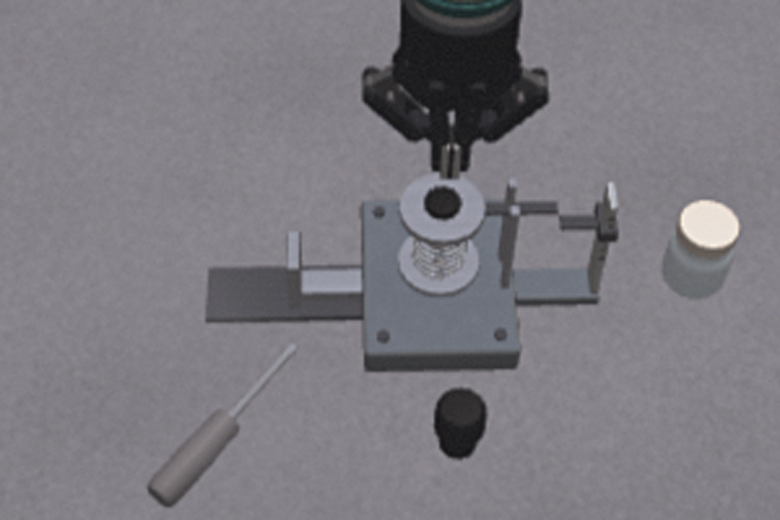

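```bash
python3 -c "
from bench import workorder
print(workorder.close_job())"
```

```text
the job is handed in; nothing more can be done
None
```

The wedge is set about 41 mm further in, and at about 18 N the pointer stands level with the mark. The job is handed in at about 21 s.

- **First press:** with the wedge as found, the pointer sank 10.9 mm below the mark at 17.8 N, which gives a preload of about 6.6 N.
- **Final hold:** I held the load for about 1.4 s at 17.7 to 17.8 N mean (single readings scatter by about 0.5 N). That is about 0.3 N under the 18 N asked for.
- **Level at the hold:** the two depth estimates put the pointer between 0.1 mm below and 0.1 mm above the mark. The rougher parallax check disagreed slightly, at +0.4 mm.
- **Side force:** while pressing there was also a side force of about 4 N on the fingers, so the push was not purely vertical at the wrist. The press point read about 3 mm from my estimate of the button's centre.
- **After release:** the plate came fully back up, to 18.8 mm above the mark compared with 18.9 before the press. The robot touches nothing and the measured force is about zero.
- **Limits and bystanders:** the highest force I read on the plate was 18.7 N, under the 25 N limit. The eyepiece, jar and screwdriver were never touched. In the last picture they stand where they were, judged by eye.

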